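# Latch the gate of the jar pen

## Task

The gate of the small jar pen stands ajar. Lift its latch bar so that it clears the catch, swing the gate gently home against the rubber buffer until you just feel the stop, let the bar drop down behind the catch's tooth, and let go: the gate must stay shut by itself. Do not force it against the catch, and do not disturb the jar, tins and bowl standing in and around the pen.

Things in the scene. Friction and masses are not known exactly. Their poses are not given: they have to be found in the camera images.
- pen: Fixed jar pen: wooden board 210 (x) x 360 (y) x 12 mm with steel posts and rails 100-130 mm high at sides and back, and a gate across its front. Origin: centre of the board's underside, on the table; x from front to back, y to its left, z up. Gate hinge axis at (-85, +140) mm; the aluminium catch is on the post at the right (-y) end of the gate. The catch bends at more than 20 N.
- tooth_mid (a point): Centre of the top of the catch's upright tooth, catch at its middle setting: 112 mm high, 12 mm thick along pen x, 22 mm wide. Behind it an arm (top 93.5 mm high) runs to the stop; the dropped bar comes to lie on it. The catch (tooth, arm, stop, buffer together) is clamped in slots and really sits up to 14 mm nearer or farther along pen x; not measured, must be felt.
- stop_mid (a point): Face of the stop block behind the gate's free end, catch at its middle setting. A well damped rubber buffer (0.8 N per mm) stands 7 mm proud of it. The bar can drop between tooth and stop only with the gate's free end within 4 mm of the stop, so with the buffer pressed 3 to 7 mm; the tooth then holds the gate against the buffer.
- gate_panel: The gate: a steel frame 14 mm thick, 240 mm wide from hinge to free end, z = 22 to 105 mm. Origin on the hinge axis at table height; -y points along the gate from the hinge to the free end, -x is its front normal (to the robot's side), z up. At gate angle t it is turned by -t about z against the pen.
- gate_hinge (a point): Point on the gate's vertical hinge axis, at table height.
- gate (a joint): Gate angle in rad: 0 = against the stop with the catch at its middle setting; grows as the free end swings out towards the robot (clockwise from above), up to 1.0. At the hard stop it reads -0.06 to +0.06 according to the catch's setting; latched, up to 0.018 more. A little hinge friction (0.05 N m) keeps the gate where it is left.
- bar (a joint): Latch bar angle in rad: 0 = lowered, horizontal, on its rest peg; grows as the free end is lifted, up to 0.9; it falls by its own weight. It must be above 0.17 to pass over the tooth. Lying on the catch's arm behind the tooth it reads 0.05; on top of the tooth 0.15 or more; before the tooth 0.
- bar_pivot (a point): The bar's pivot (axis along the gate's front normal): 90 mm from the hinge axis along the gate, 13 mm in front of its middle plane, 92 mm high. The bar is flat steel, 8 mm thick, 14 mm high, about 0.25 kg; it runs along the gate to 185 mm beyond the pivot, past the free end; lowered, its underside is 85 mm high.
- lift_pin (a point): Middle of the lift pin: round steel, 12 mm across, on the bar 90 mm from the pivot, 40 mm long along the gate's front normal, with an 18 mm head. This point is 37 mm before the gate's middle plane, 180 mm from the hinge along the gate, 92 mm high when lowered. Pinched from above across the gate's length it turns in the grip as the bar rises; moved along the gate's arc it swings the gate.
- spice_jar: Spice jar, 45 mm across and 105 mm high, standing in the pen's left half; to be left alone. Origin: centre of its underside, z up.
- cheese_tin: Small white tin, 66 mm across and 52 mm high, standing in the pen's right half; to be left alone. Origin: centre of its underside, z up.
- olive_tin: Opened food tin with its round lid standing up, 68 mm across and 107 mm high, standing on the table left of the pen; to be left alone. Origin: centre of its underside, z up.
- ramekin: White bowl, 109 mm across and 48 mm high, standing on the table right of the pen; to be left alone. Origin: centre of its underside, z up.

How it is judged:
On the way:
1. the bar is lifted high enough to clear the catch's tooth, with the gate still ajar (value of joint bar above 0.15 rad and value of joint gate above 0.08 rad), for 0.1 s.
At the end, for the whole second after the job is handed in: the gate is shut (gate angle under 0.09 rad) and at rest, and the bar has dropped behind the tooth and lies on the catch's arm (bar angle 0.03 to 0.07 rad), so that the gate stays shut when let go (value of joint bar between 0.03 and 0.07 rad and value of joint gate below 0.09 rad and velocity of joint gate between -0.05 and 0.05 rad/s); the robot touches nothing.
It fails at once if the gate or bar is forced against the catch with more than 20 N (contact force between gate_panel and pen above 20 N).
It fails at once if the spice jar, a tin or the bowl is moved by more than 20 mm or tipped (distance of any of spice_jar, cheese_tin, olive_tin, ramekin from where it was at the start of the episode above 0.02 m or angle between any of spice_jar, cheese_tin, olive_tin, ramekin's own z axis and vertical above 0.3 rad).
It also fails if it takes over 54 s, if anything falls off the work surface, if the arm or the gripper's body presses on something with over 40 N, if the wrist force passes 120 N, or if a joint passes its speed limit or range.

## Robot

A 6-joint arm with a two-finger parallel gripper is mounted at the origin on a cart in front of the work surface, level with it; the furniture and walls round the work are solid. World frame = base frame: x ahead of the robot, y to its left, z up, the work surface at z = 0. Lengths are in m, angles in rad, forces in N, time in s.
With the tool pointing down it reaches from about 0.3 to 0.85 m from the base axis. Payload 5.4 kg.
Tool frame: the origin (TCP) lies between the finger pads; the fingertips stand 11 mm ahead of it and the grasp point (between the pads) lies 8 mm behind it; x points along the fingers, y is the direction in which the jaws open and shut, and the axes are right-handed (so a half turn about x gives the same grasp; the last joint's range is limited). The gripper opens to 85 mm and grips with 20 to 120 N. Pads are 22 mm wide; open, the fingers measure 114 mm over their backs; the gripper's body (76 mm by 85 mm) begins 54 mm behind the grasp point. The pads swing forward as they close: fully open they stand 13 mm farther back than shut.
Start: joints at [1.044, 0.158, 1.597, -0, 1.386, -0.21], TCP at [0.179, 0.546, 0.242] pointing down, gripper open.
Joint ranges: [-2.91, 2.91], [-0.94, 2.29], [0.18, 2.7], [-1.29, 4.43], [0.17, 2.64], [-3, 3]. Speed limits (rad/s): [2.57, 2.57, 3.14, 3.14, 3.14, 3.14].

## Interface

Orientations are given as [roll, pitch, yaw] about the fixed x, y, z axes, in that order (R = Rz(yaw) Ry(pitch) Rx(roll)).
In Python, from station import ctrl gives the robot as it stands. The module is installed in compiled form; this text tells all that it offers.
- The arm moves only by the tool servo_tool, never from a script. Its argument "deltas" is one flat list of numbers, 5 for each row, row after row: the closure in counts, from 0 (fully open) to 255 (shut), then the shift along the tool's x, y, z in cm, then the turn about the tool's x in degrees. In form: [fingers, x, y, z, turn, fingers, x, y, z, turn, ...]. A call has 1 to 20 rows; each row is the pose to reach, as a shift and turn from the pose commanded when the call began, along the tool's axes at that moment; what a row does not reach only later rows make up. A row lasts 1/8 s, in which the tool goes at most 62.5 mm and 10.7 degrees, less where a joint would pass 70% of its speed; a pose out of reach is approached as far as the arm can. A call with a gripper value outside its range is refused whole. The fingers move at their own pace and stop on an object; "squeeze" is the grip in N (left out, the last holds). Time passes only in rows, so rows that repeat a pose let the fingers close. It gives the time, the measured TCP pose, the force and the opening at its end, in the units of the state.
- ctrl.sense(): the state, without advancing time (a new reading comes with each control period).
- ctrl.capture(name): name is "side" or "top"; returns the picture (480x640x3 uint8, red, green, blue); there is no depth.
- ctrl.camera_model(name): a dict with "vertical_fov" (degrees; the focal length in pixels is half the picture's height over the tangent of half this angle, whatever the lens; pixels are square), "cx", "cy" (the principal point, pixels), "xyz" and "attitude" of the camera in the world. Camera axes: x right, y down, z forward; pixel columns grow to the right and rows downward; lengths in m; the calibration is good to about 2 mm. A picture is of the moment at which its call begins. camera_model takes no time and is no camera call.
- ctrl.close_job(): hands the job in, once; it reports no verdict.
Trained networks look in the newest picture that a camera, given by its name, has taken for a name from the list of things; names that differ only in an ending like _2 or _b are one class to them, and where a whole thing is asked for, a point or a joint stands for the part that bears it (a point fixed in the world has none). Each returns a list of dicts, best first, with "p" (0 to 1); they miss things now and then, are a little off and sometimes report something else, mostly with a low value. They report only what shows in the picture. A call takes as long as a camera call.
- ctrl.look_for(camera, name): "uv" ([column, row] in pixels, amid what is visible of it).
- ctrl.spot_point(camera, name): "uv" ([column, row] in pixels: a listed point, or the origin of a listed thing).
The state is a dict: "time_s": time; "joints": joint angles; "joint_velocities": joint speeds; "joint_efforts": joint torques, N m; "position": TCP position; "ee_rot": TCP orientation; "force": force on the tool from outside, world axes, zero at the start; "ft_torque": the same for the moment, N m; "gripper_width": opening from 0.0 (shut) to 1.0 (fully open).
Only numpy, scipy, OpenCV 4.12 (cv2) and the standard library are available. Lean on these libraries where they do the work, as an engineer would, in place of code of your own. Each camera call takes 0.05 s, during which the arm holds its last target. There are 200 camera calls.

## Working session

There is one attempt and no reset: what is moved stays moved. The work goes in short steps, Python scripts to look and compute and a tool call to move; the robot and the scene stay as the last step left them, time stands still between calls to the robot, and variables do not carry over. Pictures are saved under pics/ and viewed, about 8 in all and at most 12, crops included, and the job is handed in when it is done.

Besides the shell and the picture viewer there is one more tool, called after ">>>" as name(argument=value, ...) on one line, values as JSON. servo_tool: Moves the arm, as the interface text tells. Its arguments: {"type":"object","properties":{"deltas":{"type":"array","items":{"type":"number"}},"squeeze":{"type":"number"}},"required":["deltas"]}

```bash
mkdir -p pics; cat > h.py <<'E'
import numpy as np, cv2
from scipy.spatial.transform import Rotation as R
from station import ctrl
def cam(n):
    m=ctrl.camera_model(n); f=240/np.tan(np.radians(m["vertical_fov"])/2)
    return m,f
def att(m):
    a=np.array(m["attitude"],float)
    return a if a.shape==(3,3) else (R.from_euler('xyz',a).as_matrix() if a.size==3 else R.from_quat(a).as_matrix())
def ray(n,uv):
    m,f=cam(n); d=att(m)@np.array([(uv[0]-m["cx"])/f,(uv[1]-m["cy"])/f,1]); return np.array(m["xyz"]),d/np.linalg.norm(d)
def atz(n,uv,z):
    o,d=ray(n,uv); return o+d*(z-o[2])/d[2]
def proj(n,p):
    m,f=cam(n); c=att(m).T@(np.array(p)-m["xyz"]); return np.array([m["cx"]+f*c[0]/c[2],m["cy"]+f*c[1]/c[2]])
def tri(a,b):
    (o1,d1),(o2,d2)=a,b
    s=np.linalg.lstsq(np.c_[d1,-d2],o2-o1,rcond=None)[0]; p,q=o1+s[0]*d1,o2+s[1]*d2
    return (p+q)/2,np.linalg.norm(p-q)
E
python3 - <<'E'
from h import *
for n in("side","top"):
    cv2.imwrite(f"pics/{n}0.png",ctrl.capture(n)[:,:,::-1]); print(n,ctrl.camera_model(n))
Z=dict(pen=0,tooth_mid=.112,stop_mid=.1,gate_hinge=0,bar_pivot=.092,lift_pin=.092,spice_jar=0,cheese_tin=0,olive_tin=0,ramekin=0)
for k,z in Z.items():
    r={}
    for n in("side","top"):
        l=ctrl.spot_point(n,k)[:2]
        for d in l: print(k,n,np.round(d["uv"],1),round(d["p"],2),np.round(atz(n,d["uv"],z),3))
        if l:r[n]=ray(n,l[0]["uv"])
    if len(r)==2: p,e=tri(r["side"],r["top"]); print("   tri",p.round(4),round(e,4))
print(ctrl.sense())
E
```

```text
side {'vertical_fov': 43.23489673492816, 'cx': 321.602768367826, 'cy': 244.58868638121177, 'xyz': array([ 0.67939912, -1.21109954,  0.7919047 ]), 'attitude': array([-2.09892278,  0.02464073,  0.05421141])}
top {'vertical_fov': 51.22264034661175, 'cx': 325.52552841512886, 'cy': 243.10627894186183, 'xyz': array([ 0.42545114, -0.04668503,  1.32672711]), 'attitude': array([-3.02371228e+00, -6.37839705e-04, -1.59525985e+00])}
pen side [358.8 259.1] 0.57 [0.683 0.073 0.   ]
pen side [285.1 227.8] 0.18 [0.482 0.233 0.   ]
pen top [283.8 208. ] 0.58 [0.68  0.059 0.   ]
pen top [205.6 283.5] 0.39 [0.483 0.268 0.   ]
   tri [0.6807 0.0581 0.0088] 0.0041
tooth_mid side [303.5 243.3] 0.66 [ 0.559 -0.043  0.112]
tooth_mid top [320.6 244.5] 0.85 [ 0.566 -0.039  0.112]
   tri [ 0.5623 -0.0395  0.111 ] 0.008
stop_mid side [322.6 258.3] 0.67 [ 0.603 -0.087  0.1  ]
stop_mid top [259.2 199.1] 0.7 [0.685 0.112 0.1  ]
stop_mid top [315.5 234.9] 0.58 [ 0.592 -0.027  0.1  ]
   tri [ 6.473e-01  1.107e-01 -6.000e-04] 0.1183
gate_hinge side [336.3 232.3] 0.97 [0.622 0.21  0.   ]
gate_hinge top [226.3 233. ] 0
[... 1004 characters left out ...]
 tri [ 0.5517 -0.3685  0.0068] 0.0063
{'time_s': 1.1, 'joints': array([ 1.04389785e+00,  1.58395213e-01,  1.59701537e+00, -7.37970258e-06,
        1.38619905e+00, -2.10125792e-01]), 'joint_velocities': array([-0.00079466,  0.00015887,  0.00021521,  0.00103433,  0.00164855,
        0.00112197]), 'joint_efforts': array([-1.91443170e-03, -3.96008420e+01, -3.31707358e+01, -3.91563281e-04,
        4.54728179e-04,  1.92794840e-05]), 'position': array([0.17913789, 0.54635926, 0.24229413]), 'ee_rot': array([-1.37713689,  1.57077786, -1.69390822]), 'force': array([-0.35326126,  0.91733009,  0.13699195]), 'ft_torque': array([-0.07980699, -0.03974961,  0.06661925]), 'gripper_width': 1.0013231470240225}
```

View pics/top0.png

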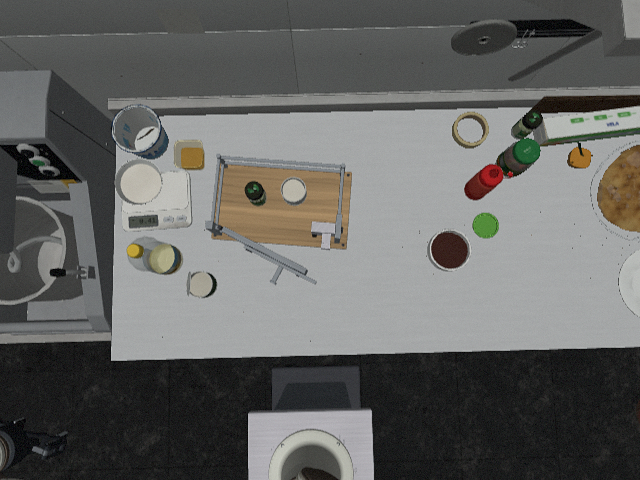

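View pics/side0.png

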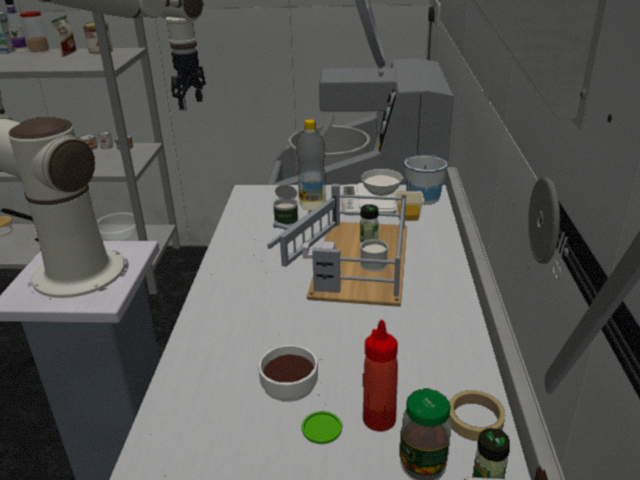

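The top view shows the pen at about (283,208), the gate ajar from the hinge (213,228) to the bar end (315,282), and the lift pin near (275,280). The side view agrees. I'll enlarge the top view to refine the pen yaw and gate angle.

```bash
python3 - <<'E'
import cv2
i=cv2.imread("pics/top0.png")[145:295,180:380]
cv2.imwrite("pics/crop.png",cv2.resize(i,None,fx=4,fy=4,interpolation=cv2.INTER_CUBIC))
E
```

```text
(no output)
```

View pics/crop.png

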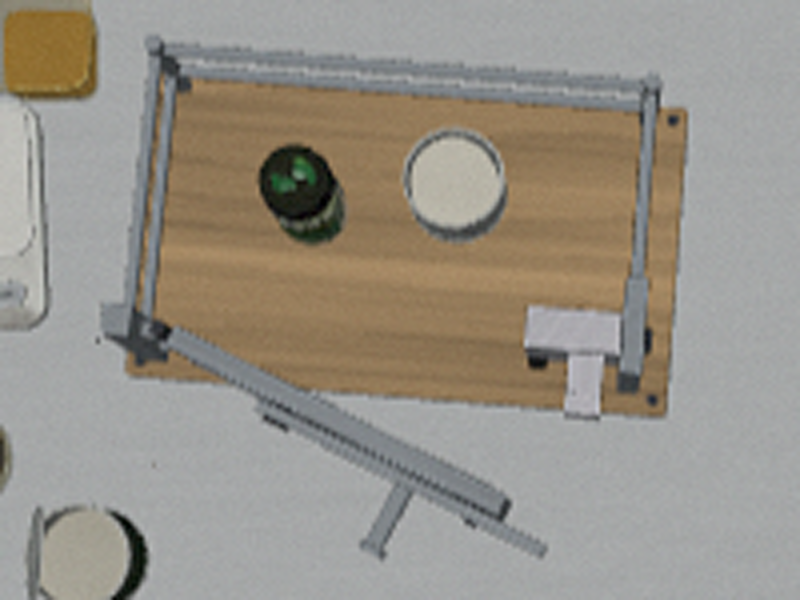

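The crop shows the board corners at (127,376), (666,416) and (687,110), the bar tip at (546,550), the gate's end at (507,502) and the pin head at (372,548). The tooth's front edge is at about (582,416). Next I'll fit the pen pose and gate angle to these points.

```bash
cat >> h.py <<'E'
def rot(a): return np.array([[np.cos(a),-np.sin(a)],[np.sin(a),np.cos(a)]])
H=np.array([-.085,.140])
def penw(q,x,y): return q[:2]+rot(q[2])@np.array([x,y])
def gatew(q,t,x,y): return q[:2]+rot(q[2])@(H+rot(-t)@np.array([x,y]))
E
python3 - <<'E'
from h import *
from scipy.optimize import least_squares
c=lambda u,v:np.array([u/4+180,v/4+145])
P=[("top",c(127,376),'p',-.105,.18,.012),("top",c(666,416),'p',-.105,-.18,.012),("top",c(687,110),'p',.105,-.18,.012),
("top",c(546,550),'g',-.013,-.275,.099),("top",c(507,502),'g',0,-.24,.105),("top",c(374,548),'g',-.058,-.18,.092),
("side",(336.3,232.3),'g',0,0,0),("side",(313.7,214.6),'g',-.013,-.09,.092),("top",(247.4,246.8),'g',-.013,-.09,.092),("side",(282.4,225.2),'g',-.037,-.18,.092),("top",(273.8,270.5),'g',-.037,-.18,.092)]
def res(v):
    q=v[:3];o=[]
    for n,uv,k,x,y,z in P:
        w=penw(q,x,y) if k=='p' else gatew(q,v[3],x,y)
        o.append(proj(n,[*w,z])-uv)
    return np.concatenate(o)
s=least_squares(res,[.68,.058,-.1,.4],loss='soft_l1'); v=s.x
print(v,np.degrees(v[2:]));print(res(v).reshape(-1,2).round(1))
q=v[:3];np.save("q.npy",v)
print("pin",gatew(q,v[3],-.037,-.18),"pin shut",gatew(q,0,-.037,-.18))
def topen(w): return rot(-q[2])@(w[:2]-q[:2])
print("tooth front edge pen",topen(atz("top",c(582,416),.112)),"tooth net",topen(atz("top",(320.6,244.5),.112)))
print("stop block front edge",topen(atz("top",c(545,352),.105)),"stop net",topen(atz("top",(315.5,234.9),.1)))
s=ctrl.sense(); M=R.from_euler('xyz',s["ee_rot"]).as_matrix(); print("tool axes cols\n",M.round(3))
for a in(v[3],0):print("gate normal yaw t=",a,"along dir",rot(q[2]-a)@[0,-1])
E
```

```text
[ 0.68829613  0.06141058 -0.11186952  0.39157197] [-6.40965149 22.43542108]
[[-1.  -1.7]
 [-0.2  0.1]
 [ 1.  -0.8]
 [-0.8 -0.4]
 [-1.4  0.1]
 [-0.4 -1.4]
 [-1.1 -0.1]
 [-1.8 -0.4]
 [ 2.2  0.9]
 [ 1.1  1.7]
 [ 3.3  2.5]]
pin [0.5002075  0.07020799] pin shut [0.56259328 0.03528025]
tooth front edge pen [-0.12018669 -0.1261786 ] tooth net [-0.11022237 -0.11329192]
stop block front edge [-0.08195526 -0.0999611 ] stop net [-0.0861552 -0.0983877]
tool axes cols
 [[-0.     0.312  0.95 ]
 [-0.     0.95  -0.312]
 [-1.    -0.     0.   ]]
gate normal yaw t= 0.3915719668996068 along dir [-0.48244288 -0.87592743]
gate normal yaw t= 0 along dir [-0.11163633 -0.99374913]
```

>>> servo_tool(deltas=[0,2,-9,11.5,3,0,2,-18,23,6,0,4,-27,34,9,0,6,-31,40,10.6,0,6.5,-34.9,45.4,10.6,0,6.5,-34.9,45.4,10.6,0,6.5,-34.9,45.4,10.6,0,6.5,-34.9,45.4,10.6,0,6.5,-34.9,45.4,10.6,0,6.5,-34.9,45.4,10.6,0,6.5,-34.9,45.4,10.6,0,6.5,-34.9,45.4,10.6,0,6.5,-34.9,45.4,10.6,0,6.5,-34.9,45.4,10.6], squeeze=20)

```text
time_s: 2.85
position: [0.5015, 0.0742, 0.1775]
ee_rot: [0.664, 1.571, 0.164]
force: [-0.0, 0.2, -0.0]
gripper_width: 1.003
```

```bash
python3 - <<'E'
from h import *
i=ctrl.capture("side")[:,:,::-1].copy(); ctrl.capture("top")
for n in("side","top"):print(n,[(np.round(d["uv"],1),round(d["p"],2),atz(n,d["uv"],.092).round(3)) for d in ctrl.spot_point(n,"lift_pin")[:2]])
v=np.load("q.npy"); 
for y in(-.15,-.18,-.21): print(proj("side",[*gatew(v[:3],v[3],-.037,y),.092]).round(1))
i=i[150:300,220:420]; cv2.imwrite("pics/s1.png",cv2.resize(i,None,fx=4,fy=4,interpolation=cv2.INTER_CUBIC))
E
```

```text
side [(array([282.5, 226.9]), 0.72, array([0.498, 0.07 , 0.092])), (array([284.8, 219.4]), 0.44, array([0.499, 0.109, 0.092]))]
top [(array([286.5, 204.8]), 0.61, array([0.671, 0.044, 0.092]))]
[290.6 221.8]
[283.5 226.9]
[276.3 232.1]
```

View pics/s1.png

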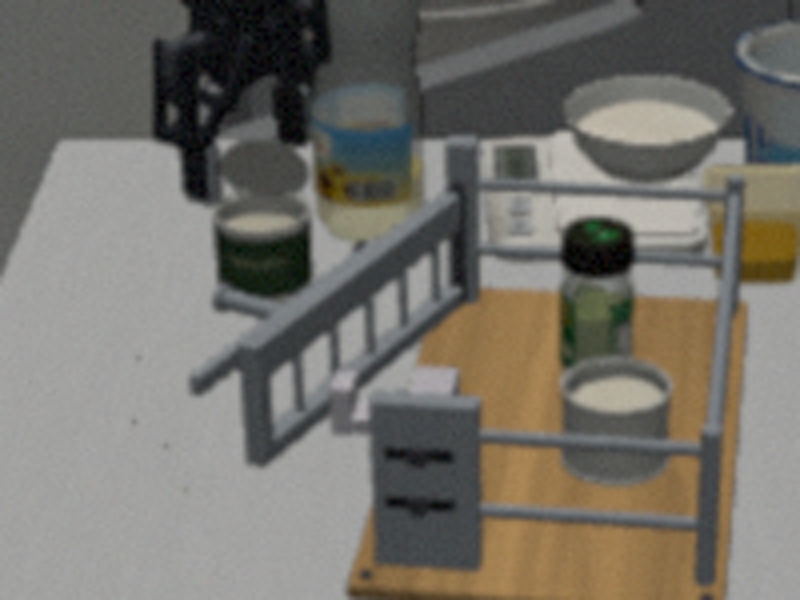

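The side crop shows the pin from the head at (220,298) to the bar at about (275,310). That is pixel (282,226), which matches the model's (283.5,226.9), and the open fingers hang above it. I'll descend now.

>>> servo_tool(deltas=[0,3,0,0,0,0,6,0,0,0,0,8,0,0,0,0,9.3,0,0,0,0,9.3,0,0,0,0,9.3,0,0,0])

```text
time_s: 3.8
position: [0.5026, 0.0732, 0.0852]
ee_rot: [0.398, 1.569, -0.103]
force: [0.4, -1.0, -0.6]
gripper_width: 0.998
```

>>> servo_tool(deltas=[120,0,0,0,0,160,0,0,0,0,190,0,0,0,0,220,0,0,0,0,240,0,0,0,0,240,0,0,0,0,240,0,0,0,0], squeeze=20)

```text
time_s: 4.68
position: [0.4993, 0.0702, 0.0843]
ee_rot: [-1.922, 1.561, -2.423]
force: [-11.4, -13.7, 10.7]
gripper_width: 0.129
```

>>> servo_tool(deltas=[240,-0.2,-0.2,0,0,240,-0.3,-0.4,0,0,240,-0.3,-0.4,0,0,240,-0.3,-0.4,0,0])

```text
time_s: 5.18
position: [0.4994, 0.0698, 0.0869]
ee_rot: [-2.498, 1.57, -3.0]
force: [-0.9, -0.7, -4.5]
gripper_width: 0.129
```

>>> servo_tool(deltas=[240,-0.6,0.02,0,0,240,-1.2,0.08,0,0,240,-1.8,0.18,0,0,240,-2.5,0.34,0,0,240,-2.5,0.34,0,0,240,-2.5,0.34,0,0])

```text
time_s: 5.92
position: [0.5018, 0.0728, 0.1125]
ee_rot: [0.519, 1.57, 0.018]
force: [-0.1, -0.3, -2.9]
gripper_width: 0.126
```

```bash
python3 - <<'E'
from h import *
i=ctrl.capture("side")[:,:,::-1][170:290,220:380]; cv2.imwrite("pics/s2.png",cv2.resize(i,None,fx=4,fy=4,interpolation=cv2.INTER_CUBIC))
s=ctrl.sense();print(s["position"],s["force"],s["ft_torque"]); M=R.from_euler('xyz',s["ee_rot"]).as_matrix();print(M.round(4))
v=np.load("q.npy");q=v[:3]
w=s["position"][:2]-penw(q,*H); print("r",np.linalg.norm(w)); 
rel=rot(-q[2])@w; print("gate angle est", np.arctan2(-.037,-.1763)and (np.arctan2(rel[0],-rel[1])-np.arctan2(-.037,.1763)))
E
```

```text
[0.50173578 0.07280715 0.11240742] [-1.14176849 -0.91096841 -3.42439715] [-0.10960838  0.04103114 -0.01117783]
[[ 6.000e-04  4.811e-01  8.767e-01]
 [ 1.000e-04  8.767e-01 -4.811e-01]
 [-1.000e+00  3.000e-04  4.000e-04]]
r 0.1807948811989679
gate angle est -0.39033403724213156
```

View pics/s2.png

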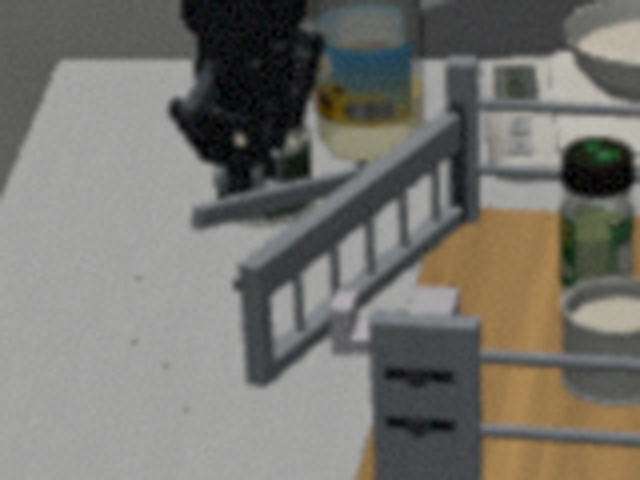

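>>> servo_tool(deltas=[240,0,-0.16,0.89,-2.9,240,0,-0.28,1.78,-5.7,240,0,-0.35,2.68,-8.6,240,0,-0.38,3.58,-11.5,240,0,-0.37,4.48,-14.3,240,0,-0.37,4.48,-14.3,240,0,-0.37,4.48,-14.3])

```text
time_s: 6.85
position: [0.5389, 0.0483, 0.1122]
ee_rot: [1.666, 1.57, 1.413]
force: [0.2, 1.1, -4.5]
gripper_width: 0.125
```

```bash
cat > st.py <<'E'
from h import *
s=ctrl.sense();M=R.from_euler('xyz',s["ee_rot"]).as_matrix();q=np.load("q.npy")[:3]
rel=rot(-q[2])@(s["position"][:2]-penw(q,*H))
print("t",round(s["time_s"],2),"gate est",(np.arctan2(rel[0],rel[1]+0)if 0 else np.arctan2(-rel[0],-rel[1])-np.arctan2(.037,.1763)).round(4),"r",np.linalg.norm(rel).round(4),"z",s["position"][2].round(4),"F tool",(M.T@s["force"]).round(2),"yaw y",np.degrees(np.arctan2(M[1,1],M[0,1])).round(2))
E
python3 st.py
```

```text
t 6.85 gate est 0.1434 r 0.1806 z 0.1122 F tool [ 4.46  1.16 -0.06] yaw y 75.5
```

>>> servo_tool(deltas=[240,0,-0.05,0.27,-0.9,240,0,-0.1,0.53,-1.7,240,0,-0.1,0.53,-1.7,240,0,-0.1,0.53,-1.7])

```text
time_s: 7.35
position: [0.5441, 0.0459, 0.1123]
ee_rot: [0.963, 1.57, 0.74]
force: [2.7, 3.5, -5.5]
gripper_width: 0.126
```

```bash
python3 st.py
```

```text
t 7.35 gate est 0.1119 r 0.1806 z 0.1123 F tool [5.5  3.98 1.83] yaw y 77.24
```

>>> servo_tool(deltas=[240,0,-0.05,0.27,-0.9,240,0,-0.1,0.53,-1.7,240,0,-0.1,0.53,-1.7,240,0,-0.1,0.53,-1.7])

```text
time_s: 7.85
position: [0.5491, 0.0437, 0.1123]
ee_rot: [0.902, 1.57, 0.709]
force: [1.9, 5.0, -4.7]
gripper_width: 0.132
```

```bash
python3 st.py
```

```text
t 7.85 gate est 0.0816 r 0.1806 z 0.1123 F tool [4.72 5.28 0.91] yaw y 78.94
```

>>> servo_tool(deltas=[240,0,0.02,0.14,-0.4,240,0,0.03,0.27,-0.9,240,0,0.03,0.35,-1.2,240,0,0.03,0.35,-1.2,240,0,0.03,0.35,-1.2])

```text
time_s: 8.48
position: [0.5523, 0.0426, 0.1124]
ee_rot: [-1.504, 1.57, -1.676]
force: [0.2, -1.8, -3.0]
gripper_width: 0.131
```

```bash
python3 st.py
```

```text
t 8.47 gate est 0.0624 r 0.1804 z 0.1124 F tool [ 3.05 -1.7   0.54] yaw y 80.15
```

>>> servo_tool(deltas=[240,0,-0.01,0.12,-0.4,240,0,-0.02,0.24,-0.8,240,0,-0.04,0.35,-1.1,240,0,-0.04,0.35,-1.1,240,0,-0.04,0.35,-1.1])

```text
time_s: 9.1
position: [0.5558, 0.0413, 0.1124]
ee_rot: [-1.565, 1.569, -1.717]
force: [-1.8, -4.3, -1.8]
gripper_width: 0.129
```

```bash
python3 st.py
```

```text
t 9.1 gate est 0.0422 r 0.1803 z 0.1124 F tool [ 1.85 -4.54 -1.13] yaw y 81.27
```

>>> servo_tool(deltas=[240,0,-0.01,0.09,-0.3,240,0,-0.02,0.18,-0.6,240,0,-0.02,0.18,-0.6,240,0,-0.02,0.18,-0.6,240,0,-0.02,0.18,-0.6])

```text
time_s: 9.72
position: [0.5575, 0.0407, 0.1124]
ee_rot: [-1.559, 1.569, -1.701]
force: [-1.2, -5.4, -1.5]
gripper_width: 0.127
```

```bash
python3 st.py
```

```text
t 9.72 gate est 0.032 r 0.1803 z 0.1124 F tool [ 1.48 -5.49 -0.46] yaw y 81.87
```

>>> servo_tool(deltas=[240,0,-0.1,0.09,-0.3,240,0,-0.12,0.18,-0.6,240,0,-0.12,0.18,-0.6,240,0,-0.12,0.18,-0.6,240,0,-0.12,0.18,-0.6])

```text
time_s: 10.35
position: [0.5589, 0.0401, 0.1122]
ee_rot: [-2.376, 1.57, -2.507]
force: [-2.5, -4.2, -2.0]
gripper_width: 0.129
```

```bash
python3 st.py
```

```text
t 10.35 gate est 0.0235 r 0.1804 z 0.1122 F tool [ 1.97 -4.47 -1.96] yaw y 82.45
```

>>> servo_tool(deltas=[240,0,-0.01,0.09,-0.3,240,0,-0.02,0.18,-0.6,240,0,-0.02,0.18,-0.6,240,0,-0.02,0.18,-0.6,240,0,-0.02,0.18,-0.6])

```text
time_s: 10.98
position: [0.5603, 0.0396, 0.1121]
ee_rot: [-2.788, 1.569, -2.909]
force: [-4.4, -5.2, -1.7]
gripper_width: 0.128
```

```bash
python3 st.py
```

```text
t 10.97 gate est 0.0157 r 0.1804 z 0.1121 F tool [ 1.73 -5.65 -3.74] yaw y 83.05
```

>>> servo_tool(deltas=[240,0,-0.1,0.06,-0.2,240,0,-0.18,0.14,-0.4,240,0,-0.18,0.16,-0.4,240,0,-0.18,0.16,-0.4,240,0,-0.18,0.16,-0.4])

```text
time_s: 11.6
position: [0.5616, 0.039, 0.1117]
ee_rot: [2.367, 1.568, 2.253]
force: [-4.0, 2.5, -2.9]
gripper_width: 0.13
```

```bash
python3 st.py
```

```text
t 11.6 gate est 0.0075 r 0.1806 z 0.1117 F tool [ 2.93  1.98 -4.21] yaw y 83.46
```

>>> servo_tool(deltas=[240,0,0.02,0.04,-0.1,240,0,0.04,0.08,-0.2,240,0,0.04,0.08,-0.2,240,0,0.04,0.08,-0.2])

```text
time_s: 12.1
position: [0.5621, 0.0388, 0.1117]
ee_rot: [2.842, 1.568, 2.731]
force: [-5.0, 1.4, -2.6]
gripper_width: 0.128
```

```bash
python3 st.py
```

```text
t 12.1 gate est 0.0043 r 0.1806 z 0.1117 F tool [ 2.61  0.87 -5.14] yaw y 83.67
```

>>> servo_tool(deltas=[240,0.3,-0.09,0,0,240,0.6,-0.17,0,0,240,0.9,-0.24,0,0,240,0.9,-0.24,0,0])

```text
time_s: 12.6
position: [0.562, 0.0367, 0.1028]
ee_rot: [2.571, 1.568, 2.461]
force: [-6.4, 1.6, -1.7]
gripper_width: 0.128
```

```bash
python3 st.py
```

```text
t 12.6 gate est 0.0013 r 0.1826 z 0.1028 F tool [ 1.75  0.87 -6.51] yaw y 83.66
```

>>> servo_tool(deltas=[240,0.2,-0.03,0,0,240,0.4,-0.06,0,0,240,0.6,-0.08,0,0,240,0.6,-0.08,0,0])

```text
time_s: 13.1
position: [0.562, 0.0357, 0.097]
ee_rot: [2.651, 1.569, 2.541]
force: [-5.7, 1.5, -1.6]
gripper_width: 0.137
```

```bash
python3 st.py
```

```text
t 13.1 gate est -0.0003 r 0.1835 z 0.097 F tool [ 1.57  0.84 -5.86] yaw y 83.66
```

>>> servo_tool(deltas=[240,0.15,-0.01,0,0,240,0.3,-0.02,0,0,240,0.5,-0.03,0,0,240,0.5,-0.03,0,0])

```text
time_s: 13.6
position: [0.5621, 0.0353, 0.0921]
ee_rot: [2.66, 1.569, 2.549]
force: [-5.6, 1.9, -0.5]
gripper_width: 0.131
```

```bash
python3 st.py
```

```text
t 13.6 gate est -0.0013 r 0.1839 z 0.0921 F tool [ 0.52  1.29 -5.8 ] yaw y 83.66
```

>>> servo_tool(deltas=[240,0.2,0,0,0,240,0.2,0,0,0,240,0.2,0,-0.1,0,240,0.2,0,-0.2,0,240,0.2,0,-0.2,0,240,0.2,0,-0.2,0])

```text
time_s: 14.35
position: [0.562, 0.0352, 0.0915]
ee_rot: [0.295, 1.568, 0.184]
force: [-2.8, 2.4, 6.3]
gripper_width: 0.132
```

```bash
python3 st.py; python3 - <<'E'
from h import *
i=ctrl.capture("side")[:,:,::-1][170:290,220:380]; cv2.imwrite("pics/s3.png",cv2.resize(i,None,fx=4,fy=4,interpolation=cv2.INTER_CUBIC))
E
```

```text
t 14.35 gate est -0.0011 r 0.184 z 0.0915 F tool [-6.31  2.09 -3.05] yaw y 83.64
```

View pics/s3.png

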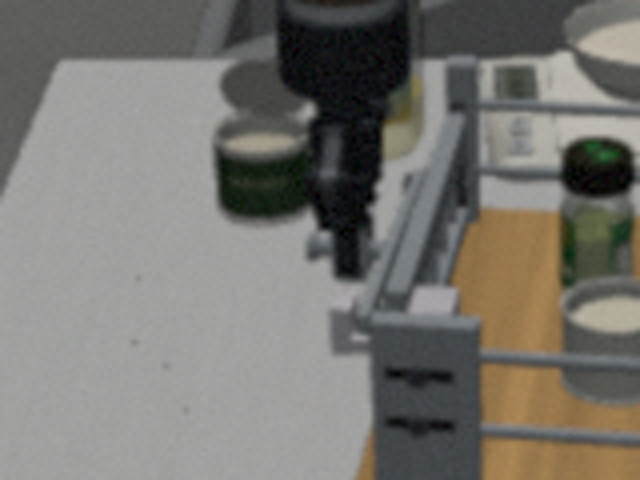

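The side crop shows the gate closed, with the bar end at about (365,315) behind the tooth at (350,320). The 6 N upward force means it has landed on the arm. I'll ease the load and release.

>>> servo_tool(deltas=[240,-0.15,0,0,0,240,-0.15,0,-0.1,0,240,-0.15,0,-0.15,0,240,-0.15,0,-0.15,0])

```text
time_s: 14.9
position: [0.5605, 0.0357, 0.0917]
ee_rot: [0.435, 1.567, 0.324]
force: [4.0, 5.0, -3.9]
gripper_width: 0.131
```

```bash
python3 st.py
```

```text
t 14.9 gate est 0.0073 r 0.184 z 0.0917 F tool [3.94 5.4  3.44] yaw y 83.61
```

>>> servo_tool(deltas=[180,0,0,0,0,120,0,0,0,0,80,0,0,0,0,80,0,0,0,0,80,0,0,0,0,80,0,0,0,0])

```text
time_s: 15.65
position: [0.5592, 0.035, 0.0918]
ee_rot: [-0.707, 1.571, -0.817]
force: [0.4, -0.2, -0.3]
gripper_width: 0.688
```

```bash
python3 st.py
```

```text
t 15.65 gate est 0.0127 r 0.1851 z 0.0918 F tool [ 0.27 -0.13  0.38] yaw y 83.65
```

Backing off raised the pull to +3.4 N, so the tooth is holding the gate. The fingers are now free, so I'll retreat straight up.

>>> servo_tool(deltas=[80,-1,0,0,0,80,-3,0,0,0,80,-6,0,0,0,80,-10,0,0,0,80,-12,0,-4,0,80,-12,0,-12,0,80,-12,0,-15,0,80,-12,0,-15,0,80,-12,0,-15,0,80,-12,0,-15,0])

```text
time_s: 16.9
position: [0.4113, 0.0514, 0.2125]
ee_rot: [-0.074, 1.57, -0.185]
force: [0.2, 0.3, 1.2]
gripper_width: 0.687
```

```bash
python3 st.py; python3 - <<'E'
from h import *
a=ctrl.capture("side")[:,:,::-1][170:290,220:380]; b=ctrl.capture("top")[:,:,::-1][165:285,200:360]
r=lambda i:cv2.resize(i,(533,400),interpolation=cv2.INTER_CUBIC)[:, :]
cv2.imwrite("pics/end.png",cv2.resize(np.hstack([r(a),r(b)]),(800,300)))
q=np.load("q.npy")[:3]
for n in("side","top"):
  l=ctrl.spot_point(n,"lift_pin")[:2];print(n,[(np.round(d["uv"],1),round(d["p"],2)) for d in l])
  for bb in(0,.05,.15): print(bb,proj(n,[*gatew(q,.015,-.037,-.09-.09*np.cos(bb)),.092+.09*np.sin(bb)]).round(1), "tip",proj(n,[*gatew(q,.015,-.013,-.09-.185*np.cos(bb)),.099+.185*np.sin(bb)]).round(1))
E
```

```text
t 16.9 gate est 0.6007 r 0.2617 z 0.2125 F tool [-1.18  0.3   0.19] yaw y 83.64
side [(array([320.9, 256.1]), 0.67), (array([309.5, 231.9]), 0.51)]
0 [307.1 233.9] tip [309.  252.5]
0.05 [307.  232.2] tip [308.8 248.9]
0.15 [307.  228.7] tip [308.7 241.3]
top [(array([288.6, 250.2]), 0.68), (array([292.8, 192.1]), 0.63)]
0 [290.5 248.6] tip [329.6 242.6]
0.05 [290.3 248.4] tip [329.5 242.2]
0.15 [289.7 248. ] tip [328.8 241.2]
```

View pics/end.png

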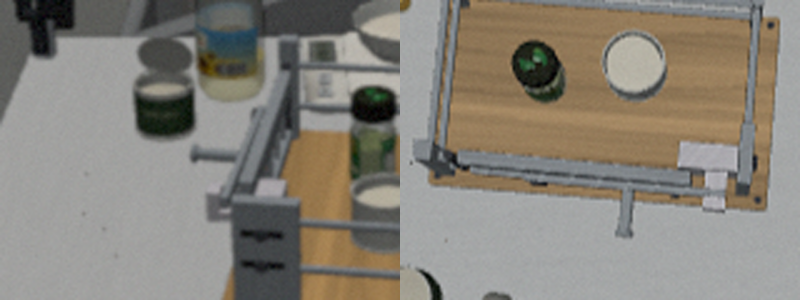

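The gate is shut and the bar lies behind the tooth, which is at about (713,200) in the top half. The pin's row of 231.9 matches a bar angle of 0.05 (232.2 predicted). Nothing else has moved, so I'm handing in.

```bash
python3 -c "
from station import ctrl
print(ctrl.close_job())"
```

```text
the job is handed in; nothing more can be done
None
```

The gate is shut and latched, and I handed the job in at about 17 s with the gripper clear of everything; the hand-in reports no verdict.

I pinched the lift pin and raised the bar to about 0.29 rad while the gate was still at about 0.39 rad. I then swung the gate in until the buffer resisted with about 5 N at the pin, roughly 5 mm of press. I lowered the bar until it came to rest on the catch's arm, eased off and let go.

**Checks that agreed:**
- **Tooth holding:** when I eased the grip back, the pull turned to +3.4 N, so the tooth is holding the gate.
- **Gate and bar:** the last pictures show the gate shut with the bar behind the tooth. The pin's height in the side view (row 231.9) fits a bar angle of 0.05 rad (232.2 predicted).
- **Gate angle:** my estimate is about 0.01 rad, taken from the arm position just after release.
- **Jar, tins and bowl:** the jar and tins look undisturbed. The bowl was outside the last crops, but the arm never went near it.

**Checks that disagreed:**
- **Network detections:** in the last pictures the network's best side-view guess for the pin was wrong, at (321,256). I used its second guess, which fits the model and the picture.
- **Force on closing the gripper:** it briefly put about 18 N sideways on the pin, with the gate well away from the catch, because I was a few millimetres off. I corrected that before lifting.

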